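Clamp the joystick in the swing-bar jig

TASK

Lift the joystick off the turntable by its stick and set it down gently on the jig's bed, base square to the wooden fence, between the fence and the open clamp bar, and let go. Then push the clamp bar near its free end so that it pivots shut, slides the joystick flat against the fence, and lean on the bar until it squeezes the joystick with about 10 N for about a second; more than 20 N would crack the shell. Take the gripper away, leaving the joystick flat between fence and bar, and do not disturb the other things.

Things in the scene. Friction and masses are not known exactly. Their poses are not given: they have to be found in the camera images.
- joystick_grip (a point): Grip point of the black joystick: centre of its upright stick's thick part, a cylinder 24 mm in diameter reaching from 57 to 125 mm above the joystick's underside; this point is 90 mm above the underside, on the vertical centre line. Below it is a square base 90 x 90 x 35 mm whose sides run along this frame's x and y; z is up. At the start it stands on the turntable.
- joystick: The same joystick, 0.22 to 0.42 kg; origin at the centre of its underside, axes as for its grip point. A small red button sits on one corner of the base (at +x, +y); which way round it is clamped does not matter.
- jig: Clamping jig fixed to the desk. Origin on the desk surface, under the bar's pivot axis; x points to the fence, y lies along the bar when it is shut, z up. Plywood bed with its top 10 mm above the desk, x -30 to 135 mm, y -30 to 260 mm. The steel pivot post is 51 mm high.
- jig_bed (a point): Point on the top of the jig's bed at x 52, y 155, z 10 mm in the jig frame: a good place for the centre of the joystick's underside, which then stands 7 mm short of the fence.
- fence: Dark wooden fence standing on the bed, axes and origin as the jig's. Its flat face, which looks to the pivot side (-x), is at x 104 mm, y 65 to 245 mm, from z 10 to 46 mm. With the joystick flat against it the joystick's centre is at x 59 mm.
- clamp_bar (a joint): Angle of the long aluminium clamp bar about its upright pivot at the jig's origin (rad): 0 is shut, parallel to the fence, and flat on the joystick when that is flat against the fence; positive is open, the free end swung to -x, away from the fence. The hinge is stiff, stays where it is left, and takes about 0.9 N at the free end to move. No stop of its own at 0.
- bar_end (a point): Point on the clamp bar's centre line near its free end, where to push: 235 mm from the pivot, 29 mm above the desk; its y points along the bar away from the pivot, its x to the bar's fence side. The bar is 20 mm thick (10 mm either side of this point), spans 14 to 44 mm above the desk and ends 35 mm beyond this point. Push on its -x face. About 1.5 times the push here, less hinge friction, reaches a joystick centred 155 mm from the pivot.
- bar_pad: Rubber strip, 4 mm thick, on the clamp bar's fence side, the part that presses on the joystick; origin at the pivot, turns with the bar (its y along the bar). Its face is 14 mm from the bar's centre line, from 60 to 250 mm along it.
- turntable: Low round foot of the turntable, origin on the desk below its centre. The brown platter on it is 310 mm in diameter, top 30 mm above the desk; it spins with little friction.
- floppy_box: Bystander on the turntable: grey plastic floppy disk box, 72 x 112 x 53 mm; origin at its underside.
- mouse: Bystander on the turntable: boxy cream mouse, 95 x 60 x 31 mm; origin at its underside.
- crystal_can: Bystander on the turntable: silver crystal oscillator can, 23 x 15 x 8 mm; origin at its underside.
- screwdriver: Bystander: screwdriver 190 mm long lying on the desk between robot and jig.
- circuit_board: Bystander: green circuit board 100 x 130 x 11 mm lying on the desk; origin at its underside.
- solder_spool: Bystander: aluminium spool 54 mm in diameter, 42 mm high, on the desk; origin at its underside.
- mug: Bystander: white mug 80 mm in diameter, 90 mm high, on the desk; origin at its underside.
Mind the look-alikes: they are no part of the job. What is shaped like the joystick but green, orange or turquoise is not meant.

How it is judged (in metres and radians):
On the way, in this order (a step that is already met when the one before it is completed fails the run):
1. the joystick stands on the jig's bed between fence and open bar, its base square to the fence within 0.2 rad, let go (x of joystick in the frame of jig between 0.025 and 0.063 m and y of joystick in the frame of jig between 0.11 and 0.2 m and height (world z) of joystick below 0.014 m and angle between joystick's own z axis and vertical below 0.06 rad and (angle between the x axis of joystick and the x axis of jig, either way round below 0.2 rad or angle between the x axis of joystick and the y axis of jig, either way round below 0.2 rad) and value of joint clamp_bar above 0.2 rad and contact force between the fingers and joystick below 0.05 N), for 0.2 s.
2. the bar, pushed by the gripper and not touching the joystick, squeezes the joystick against the fence with 6 to 20 N for half a second (contact force between bar_pad and joystick between 6 and 20 N and contact force between fence and joystick above 3 N and contact force between the arm and joystick below 0.05 N and value of joint clamp_bar between -0.02 and 0.02 rad), for 0.5 s.
At the end, for the whole second after the job is handed in: The joystick stands upright on the jig's bed, at rest, its base flat against the fence (within 2.5 mm and 0.03 rad, either side of the base may face it; centre 100 to 210 mm along the bar), the clamp bar shut on it (within 0.02 rad of 0), the robot clear (x of joystick in the frame of jig between 0.0565 and 0.0615 m and y of joystick in the frame of jig between 0.1 and 0.21 m and height (world z) of joystick below 0.013 m and angle between joystick's own z axis and vertical below 0.04 rad and (angle between the x axis of joystick and the x axis of jig, either way round below 0.03 rad or angle between the x axis of joystick and the y axis of jig, either way round below 0.03 rad) and value of joint clamp_bar between -0.02 and 0.02 rad and linear speed of joystick below 0.01 m/s); the robot touches nothing.
It fails at once if the joystick is squeezed with more than 20 N (contact force between any of bar_pad, fence and joystick above 20 N).
It fails at once if the joystick is dropped (moves faster than 0.4 m/s while not held) (contact force between the fingers and joystick below 0.05 N and linear speed of joystick above 0.4 m/s).
It fails at once if the joystick is tipped over (angle between joystick's own z axis and vertical above 0.6 rad).
It fails at once if another thing is disturbed: moved more than 40 mm (distance of any of floppy_box, mouse, crystal_can, screwdriver, circuit_board, solder_spool, mug from where it was at the start of the episode above 0.04 m).
It also fails if it takes over 72 s, if anything falls off the work surface, if the arm or the gripper's body presses on something with over 40 N, if the wrist force passes 120 N, or if a joint passes its speed limit or range.

ROBOT

A 6-joint arm with a two-finger parallel gripper is mounted at the origin on the work surface. World frame = base frame: x ahead of the robot, y to its left, z up, the work surface at z = 0. Lengths are in mm, angles in rad, forces in N, time in s.
With the tool pointing down it reaches from about 350 to 875 mm from the base axis. Payload 4.2 kg.
Tool frame: the origin (TCP) lies at the very end of the fingers, on their centre line; the grasp point (between the pads) lies 19 mm behind it; z points along the fingers, y is the line along which they close (so a half turn about z gives the same grasp; the last joint's range is limited). The gripper opens to 85 mm and grips with 20 to 120 N. Pads are 22 mm wide; open, the fingers measure 114 mm over their backs; the gripper's body (76 mm by 85 mm) begins 54 mm behind the grasp point. The pads swing forward as they close: fully open they stand 13 mm farther back than shut.
Start: joints at [1.536, 0.385, 0.008, 0, -1.194, -0.259], TCP at [180.962, 598.207, 231.312] pointing down, gripper open.
Joint ranges: [-3.14, 3.14], [-1.21, 2.06], [-1.07, 1.41], [-3.16, 2.05], [-2.99, -0.16], [-3.1, 3.1]. Speed limits (rad/s): [2.79, 2.79, 3.14, 3.14, 3.14, 3.14].

INTERFACE

Orientations are given as a unit quaternion [x, y, z, w].
In Python, from bench import arm gives the robot as it stands.
- The arm moves only by the tool servo_tool, never from a script. Its argument "rows" is a list that holds one entry, the list of rows, each a list of 7 numbers: the finger opening in mm, from 0 to 85.4, then the shift along the tool's x, y, z in mm, then the turn, a rotation vector about the tool's x, y, z in rad. A call has 1 to 10 rows; each row is the pose to reach, as a shift and turn from the pose commanded when the call began, along the tool's axes at that moment; what a row does not reach only later rows make up. A row lasts 1/8 s, in which the tool goes at most 62.5 mm and 10.7 degrees, less where a joint would pass 70% of its speed; a pose out of reach is approached as far as the arm can. A call with a gripper value outside its range is refused whole. The fingers move at their own pace and stop on an object; the grip force is fixed at half the most. Time passes only in rows, so rows that repeat a pose let the fingers close. It gives the time, the measured TCP pose, the force, the opening and the grip force at its end, in the units of the state.
- arm.read_state(): the state, without advancing time (a new reading comes with each control period).
- arm.get_image(name): name is "scene" or "top" or "wrist"; returns the picture (384x512x3 uint8, red, green, blue); there is no depth.
- arm.camera_params(name): a dict with "intrinsics" (3x3 intrinsics, pixels), "R" (3x3) and "t" (3): a world point X has camera coordinates R X + t. Camera axes: x right, y down, z forward; pixel columns grow to the right and rows downward; lengths in mm; the calibration is good to about 2 mm. The wrist camera is an equidistant fisheye: a pixel r from the principal point sees the ray r / f radians off the axis. A picture is of the moment at which its call begins: read the wrist's pose just before it. camera_params takes no time and is no camera call; for the wrist camera it gives the pose at the moment of the call.
- arm.job_done(): hands the job in; it is judged then, once.
The state is a dict: "clock": time; "joints": joint angles; "joint_vel": joint speeds; "joint_efforts": joint torques, N m; "position": TCP position; "ee_rot": TCP orientation; "contact_force": force on the tool from outside, world axes, zero at the start; "wrist_torque": the same for the moment, N m; "gripper_width": finger opening in mm; "grasp_force": force on a finger pad.
Only numpy, scipy, OpenCV 4.12 (cv2) and the standard library are available. Lean on these libraries where they do the work, as an engineer would, in place of code of your own. Each camera call takes 0.05 s, during which the arm holds its last target. There are 200 camera calls.

## Working session

There is one attempt and no reset: what is moved stays moved. The work goes in short steps, Python scripts to look and compute and a tool call to move; the robot and the scene stay as the last step left them, time stands still between calls to the robot, and variables do not carry over. Pictures are saved under pics/ and viewed, at most 10 in all, crops included, and the job is handed in when it is done.

Besides the shell and the picture viewer there is one more tool, called after "Call:" in YAML: its name, and indented under it one key for each argument. servo_tool: Moves the arm, as the interface text tells. Its arguments: {"type":"object","properties":{"rows":{"type":"array"}},"required":["rows"]}

```bash
mkdir -p pics; cat > h.py <<'E'
import numpy as np, cv2
from bench import arm
from scipy.spatial.transform import Rotation as Rn
def ray(p,uv,fish=False):
    K=np.array(p["intrinsics"]);R=np.array(p["R"]);t=np.array(p["t"]).ravel()
    x=(uv[0]-K[0,2])/K[0,0];y=(uv[1]-K[1,2])/K[1,1]
    if fish:
        r=np.hypot(x,y);s=np.sin(r)/r if r>1e-9 else 1;d=np.array([x*s,y*s,np.cos(r)])
    else: d=np.array([x,y,1.])
    return -R.T@t, R.T@d
def onz(p,uv,z,fish=False):
    c,d=ray(p,uv,fish);return c+d*(z-c[2])/d[2]
def proj(p,X):
    K=np.array(p["intrinsics"]);c=np.array(p["R"])@np.array(X,float)+np.array(p["t"]).ravel()
    return (K@c/c[2])[:2]
E
python3 - <<'E'
from h import *
a=[arm.get_image(n) for n in("scene","top")]
for n,i in zip(("scene","top"),a):
    cv2.imwrite(f"pics/{n}0.png",cv2.resize(i[:,:,::-1],(800,600),interpolation=cv2.INTER_CUBIC)); np.save(n,i)
    p=arm.camera_params(n);print(n,-np.array(p["R"]).T@np.array(p["t"]).ravel(),p["intrinsics"])
print(arm.read_state())
E
```

```text
scene [1196.83814846 -669.59657879  740.43224053] [[347.80535086   0.         258.80383275]
 [  0.         347.80535086 189.77950882]
 [  0.           0.           1.        ]]
top [ 273.76857537   35.30877091 1606.36869898] [[447.8402271    0.         258.47712944]
 [  0.         447.8402271  188.49460963]
 [  0.           0.           1.        ]]
{'clock': 0.1, 'joints': array([ 1.53557636e+00,  3.85469733e-01,  6.74504115e-03, -4.23651703e-04,
       -1.19400602e+00, -2.58579082e-01]), 'joint_vel': array([ 0.00242292, -0.00224723, -0.00057048,  0.00240828, -0.0008761 ,
        0.00212321]), 'joint_efforts': array([ 5.71692590e-05, -3.93321240e+01,  1.88926703e+01,  4.19787213e+00,
       -2.63615526e-03,  2.71865858e-06]), 'position': array([180.84187689, 597.71107296, 230.33182417]), 'ee_rot': array([ 9.89217733e-01, -1.46448976e-01, -8.78731993e-05,  9.83109078e-04]), 'contact_force': array([ 0.0435789 , -0.22123383,  0.03475848]), 'wrist_torque': array([-0.06550071, -0.03781751, -0.0036799 ]), 'grasp_force': 0.0, 'gripper_width': 85.42035055736046}
```

View pics/scene0.png

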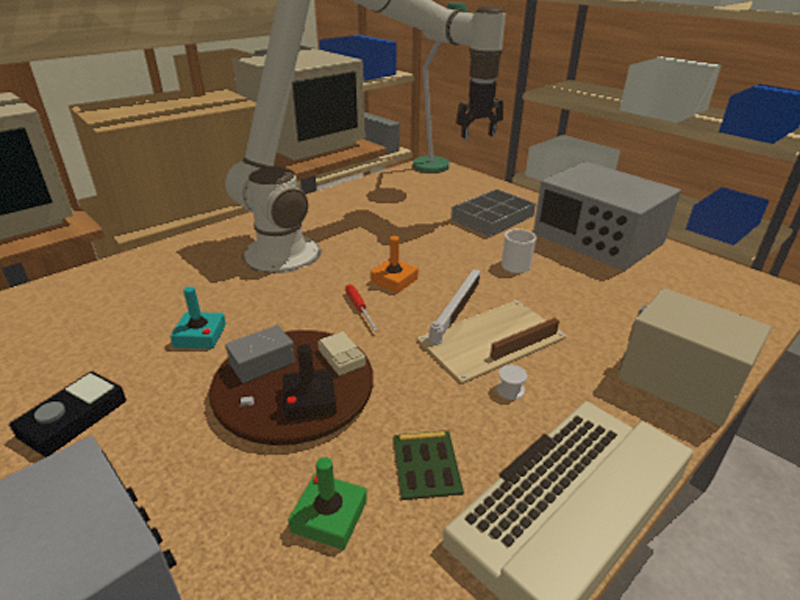

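View pics/top0.png

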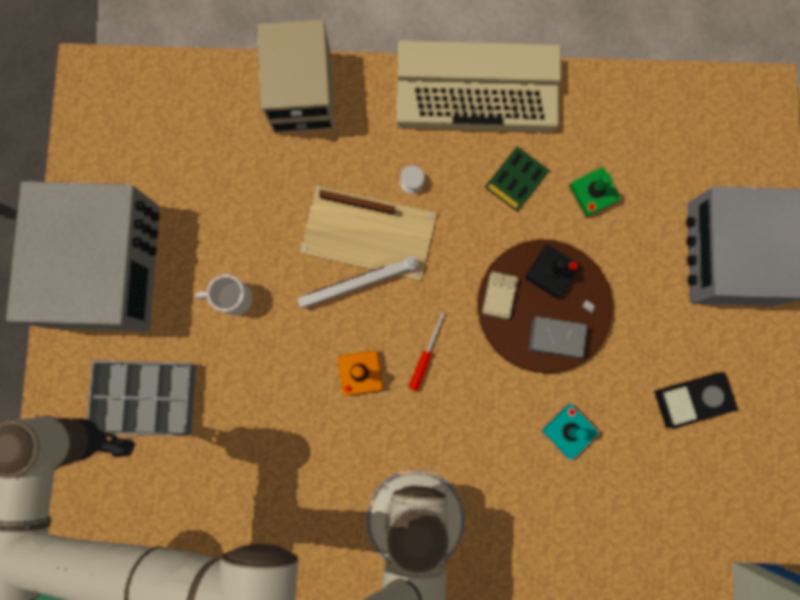

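The scene shows the black joystick on the platter (top view ≈(553,270) in the 800-px picture, red button at (573,266)). The jig bed's corners are at about (320,187), (436,211), (420,278) and (302,252). The pivot is at about (413,265), and the open bar's free end at (303,300).

```bash
python3 - <<'E'
from h import *
i=np.load("top.npy");p=arm.camera_params("top");s=1.5625
hsv=cv2.cvtColor(i,cv2.COLOR_RGB2HSV)
def sub(x0,y0,x1,y1,m):
    o=np.zeros(m.shape,np.uint8);a=[int(v/s) for v in(x0,y0,x1,y1)]
    o[a[1]:a[3],a[0]:a[2]]=m[a[1]:a[3],a[0]:a[2]];return o*255
def big(m): return max(cv2.findContours(m,cv2.RETR_EXTERNAL,cv2.CHAIN_APPROX_NONE)[0],key=cv2.contourArea)
m=sub(515,235,600,310,(i.max(2)<50).astype(np.uint8)); c=big(m)
r=cv2.minAreaRect(c);print("joy",r)
for q in cv2.boxPoints(r): print(onz(p,q,65).round())
red=sub(515,235,600,310,((i[:,:,0]>120)&(i[:,:,1]<60)).astype(np.uint8));ys,xs=np.nonzero(red);print("red",onz(p,(xs.mean(),ys.mean()),70).round())
print("bed samples",i[int(230/s),int(350/s)],i[int(150/s),int(350/s)],i[int(200/s),int(355/s)],i[int(283/s),int(355/s)])
b=sub(290,175,445,290,((hsv[:,:,1]<140)&(hsv[:,:,2]>110)&(hsv[:,:,0]<30)&(hsv[:,:,1]>60)).astype(np.uint8));c=big(b);r=cv2.minAreaRect(c);print("bed",r)
for q in cv2.boxPoints(r): print(onz(p,q,10).round())
f=sub(310,180,405,220,(i.max(2)<110).astype(np.uint8));r=cv2.minAreaRect(big(f));print("fence",r)
for q in cv2.boxPoints(r): print(onz(p,q,46).round())
g=sub(290,250,430,312,((hsv[:,:,1]<50)&(hsv[:,:,2]>100)).astype(np.uint8));r=cv2.minAreaRect(big(g));print("bar",r)
for q in cv2.boxPoints(r): print(onz(p,q,44).round())
E
```

```text
joy ((355.58526611328125, 175.00881958007812), (31.982439041137695, 26.536989212036133), 32.47119140625)
[ 537. -226.   65.]
[ 618. -275.   65.]
[ 560. -369.   65.]
[ 480. -319.   65.]
red [ 568. -334.   70.]
bed samples [185 156 103] [173 127  67] [94 53 30] [182 174 163]
bed ((232.9833221435547, 157.47348022460938), (81.20196533203125, 64.13714599609375), 12.804265975952148)
[523. 302.  10.]
[758. 261.  10.]
[698. -32.  10.]
[466.  14.  10.]
fence ((229.48037719726562, 129.58645629882812), (50.66258239746094, 4.7426910400390625), 12.804265022277832)
[714. 241.  46.]
[731. 238.  46.]
[695.  59.  46.]
[677.  63.  46.]
bar ((228.8725128173828, 180.64590454101562), (8.204538345336914, 79.10981750488281), 70.20112609863281)
[481. 280.  44.]
[585.  21.  44.]
[557.  10.  44.]
[454. 269.  44.]
```

Call:
servo_tool:
  rows:
    - [[85, 60, 70, -70, 0, 0, 0], [85, 110, 135, -70, 0, 0, 0], [85, 155, 190, -70, 0, 0, 0], [85, 195, 245, -70, 0, 0, 0], [85, 235, 295, -70, 0, 0, 0], [85, 275, 340, -70, 0, 0, 0], [85, 306, 375, -70, 0, 0, 0], [85, 306, 375, -70, 0, 0, 0], [85, 306, 375, -70, 0, 0, 0]]

```text
clock: 1.23
position: [365.8, 147.1, 301.2]
ee_rot: [0.989, -0.15, -0.0, 0.0]
contact_force: [-0.8, -0.3, 0.3]
gripper_width: 85.3
grasp_force: 0.0
```

Call:
servo_tool:
  rows:
    - [[85, 40, 50, 0, 0, 0, 0], [85, 80, 100, 0, 0, 0, 0], [85, 120, 150, 0, 0, 0, 0], [85, 160, 200, 0, 0, 0, 0], [85, 200, 245, 0, 0, 0, 0], [85, 240, 295, 0, 0, 0, 0], [85, 275, 340, 0, 0, 0, 0], [85, 306, 375, 0, 0, 0, 0], [85, 306, 375, 0, 0, 0, 0], [85, 306, 375, 0, 0, 0, 0]]

```text
clock: 2.48
position: [549.7, -295.8, 300.5]
ee_rot: [0.989, -0.146, -0.001, -0.0]
contact_force: [-0.2, 0.2, 0.3]
gripper_width: 84.8
grasp_force: 0.0
```

```bash
python3 - <<'E'
from h import *
s=arm.read_state();print(s["position"],s["ee_rot"],s["joints"])
p=arm.camera_params("wrist");i=arm.get_image("wrist");np.save("w1",i);import pickle;pickle.dump(p,open("w1.p","wb"))
print(-np.array(p["R"]).T@np.array(p["t"]).ravel(),p)
cv2.imwrite("pics/w1.png",cv2.resize(i[:,:,::-1],(800,600),interpolation=cv2.INTER_CUBIC))
E
```

```text
[ 549.68785676 -295.77705038  300.52416438] [ 9.89293390e-01 -1.45938191e-01 -7.46579520e-04 -2.74633445e-04] [-2.34966960e-01  3.47884589e-01  1.24674605e-01 -4.25549208e-04
 -1.34912223e+00  1.51293457e+00]
[ 626.75615209 -319.52973741  442.81856056] {'intrinsics': array([[297.31863964,   0.        , 258.76012775],
       [  0.        , 297.31863964, 189.97059572],
       [  0.        ,   0.        ,   1.        ]]), 'R': array([[-2.87990184e-01, -9.57633359e-01,  4.97944121e-05],
       [-9.08975049e-01,  2.73373478e-01,  3.14692394e-01],
       [-3.01373547e-01,  9.05830587e-02, -9.49193708e-01]]), 't': array([-125.51476594,  517.7050263 ,  638.15229696])}
```

View pics/w1.png

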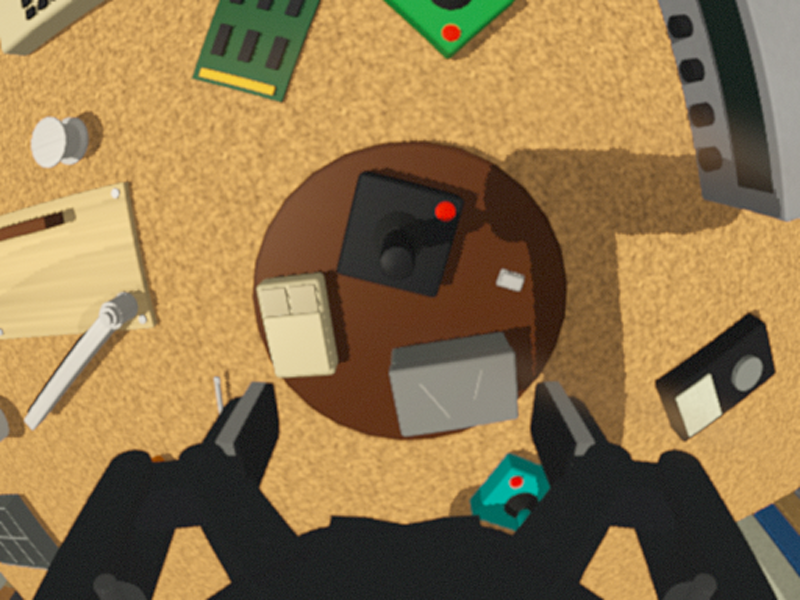

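```bash
python3 - <<'E'
from h import *
import pickle
p=pickle.load(open("w1.p","rb"));i=np.load("w1.npy");s=1.5625
print("sticktop",onz(p,(397/s,262/s),155,1).round(1))
for q in [(362,173),(464,196),(436,296),(340,272)]: print(onz(p,(q[0]/s,q[1]/s),65,1).round(1))
m=np.zeros(i.shape[:2],np.uint8);m[int(165/s):int(302/s),int(330/s):int(472/s)]=1
k=((i.max(2)<45)&(m>0)).astype(np.uint8)*255
c=max(cv2.findContours(k,0,1)[0],key=cv2.contourArea)
w=np.array([onz(p,q[0].astype(float),65,1)[:2] for q in c],np.float32)
r=cv2.minAreaRect(w);print(r)
ys,xs=np.nonzero((i[:,:,0]>150)&(i[:,:,1]<60)&(m>0));print("red",onz(p,(xs.mean(),ys.mean()),68,1).round(1))
# bed corners / pivot, seen obliquely
for n,q,z in [("bedcornA(135,-30)",(126,183),10),("bedcornB(-30,-30)",(152,325),10),("pivot",(121,309),51),("barend",(33,424),44)]: print(n,onz(p,(q[0]/s,q[1]/s),z,1).round())
E
```

```text
sticktop [ 559.1 -294.3  155. ]
[ 617.4 -281.1   65. ]
[ 575.7 -355.    65. ]
[ 499.7 -309.7   65. ]
[ 543.7 -237.6   65. ]
((560.22021484375, -295.9048767089844), (87.34951782226562, 89.42601776123047), 58.83073425292969)
red [ 569.3 -336.3   68. ]
bedcornA(135,-30) [693. -35.  10.]
bedcornB(-30,-30) [539.   1.  10.]
pivot [574.   1.  51.]
barend [471. 259.  44.]
```

The wrist view shows the stick top at (397,262). The base measures 87×89 mm (should be 90), centred at about (560,-295.5), with its sides at -31°. I'll descend and grip.

Call:
servo_tool:
  rows:
    - [[85, 10, -3, 30, 0, 0, 0], [85, 10, -3, 65, 0, 0, 0], [85, 10, -3, 100, 0, 0, 0], [85, 10, -3, 135, 0, 0, 0], [85, 10, -3, 165, 0, 0, 0], [85, 10, -3, 185, 0, 0, 0], [85, 10, -3, 199, 0, 0, 0], [85, 10, -3, 199, 0, 0, 0]]

```text
clock: 3.52
position: [559.7, -295.9, 102.0]
ee_rot: [0.989, -0.146, -0.001, -0.0]
contact_force: [0.6, -0.7, -0.1]
gripper_width: 84.9
grasp_force: 0.0
```

Call:
servo_tool:
  rows:
    - [[60, 0, 0, 0, 0, 0, 0], [40, 0, 0, 0, 0, 0, 0], [30, 0, 0, 0, 0, 0, 0], [15, 0, 0, 0, 0, 0, 0], [15, 0, 0, 0, 0, 0, 0], [15, 0, 0, 0, 0, 0, 0], [15, 0, 0, 0, 0, 0, 0], [15, 0, 0, 0, 0, 0, 0]]

```text
clock: 4.53
position: [560.1, -297.1, 102.7]
ee_rot: [0.989, -0.146, 0.0, 0.0]
contact_force: [0.6, -0.2, 4.4]
gripper_width: 22.5
grasp_force: 58.8
```

Call:
servo_tool:
  rows:
    - [[15, 0, 0, -5, 0, 0, 0], [15, 0, 0, -20, 0, 0, 0], [15, 0, 0, -45, 0, 0, 0], [15, 0, 0, -75, 0, 0, 0], [15, 0, 0, -105, 0, 0, 0], [15, 0, 0, -130, 0, 0, 0], [15, 0, 0, -140, 0, 0, 0], [15, 0, 0, -140, 0, 0, 0]]

```text
clock: 5.52
position: [560.0, -296.8, 242.7]
ee_rot: [0.989, -0.146, 0.0, -0.0]
contact_force: [-0.3, -1.0, -2.8]
gripper_width: 22.9
grasp_force: 58.9
```

Call:
servo_tool:
  rows:
    - [[15, -4, -20, -20, 0, 0, 0], [15, -13, -60, -45, 0, 0, 0], [15, -22, -105, -55, 0, 0, -0.06], [15, -32, -155, -55, 0, 0, -0.12], [15, -42, -205, -55, 0, 0, -0.18], [15, -52, -255, -55, 0, 0, -0.24], [15, -63, -305, -55, 0, 0, -0.3], [15, -73, -355, -55, 0, 0, -0.34], [15, -82, -400, -55, 0, 0, -0.34], [15, -88, -430, -55, 0, 0, -0.34]]

```text
clock: 6.78
position: [599.6, 143.2, 297.1]
ee_rot: [1.0, 0.024, -0.0, 0.0]
contact_force: [-0.1, -1.2, -2.4]
gripper_width: 22.8
grasp_force: 59.2
```

Call:
servo_tool:
  rows:
    - [[15, 0, 0, 0, 0, 0, 0], [15, 0, 0, 0, 0, 0, 0]]

```text
clock: 7.02
position: [599.8, 140.3, 297.2]
ee_rot: [1.0, 0.023, -0.0, 0.0]
contact_force: [0.4, 0.2, -1.8]
gripper_width: 22.4
grasp_force: 59.4
```

```bash
python3 - <<'E'
from h import *
s=arm.read_state();print(s["position"],s["ee_rot"],s["joints"],2*np.arctan2(s["ee_rot"][1],s["ee_rot"][0]))
p=arm.camera_params("wrist");i=arm.get_image("wrist");np.save("w2",i);import pickle;pickle.dump(p,open("w2.p","wb"))
cv2.imwrite("pics/w2.png",cv2.resize(i[:,:,::-1],(800,600),interpolation=cv2.INTER_CUBIC))
E
```

```text
[599.77637467 140.33241985 297.19679347] [ 9.99725349e-01  2.34301986e-02 -4.24812199e-04  2.67420494e-04] [ 4.92314640e-01  3.34110046e-01  9.62628759e-02  9.58574529e-05
 -1.33394877e+00  1.12532384e+00] 0.046864691730620564
```

View pics/w2.png

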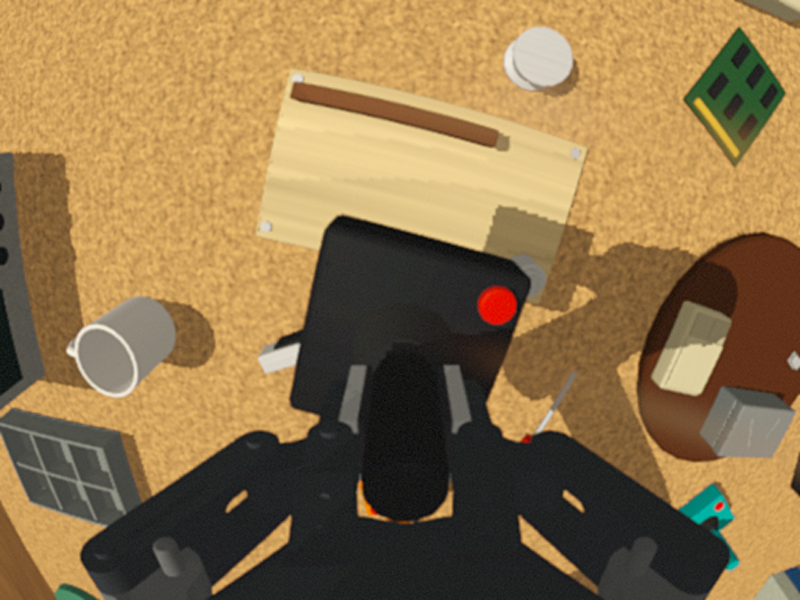

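The view shows the jig clearly. Bed corners are at (290,70), (586,150) and (258,233). The fence runs (293,90)–(497,140). The joystick is held upright with its base top edge from (338,216) to (530,268), and the bar end is at (262,365).

```bash
python3 - <<'E'
from h import *
import pickle
p=pickle.load(open("w2.p","rb"));i=np.load("w2.npy");s=1.5625
P=lambda q,z:onz(p,(q[0]/s,q[1]/s),z,1)[:2]
print("cam",(-np.array(p["R"]).T@p["t"]).round())
loc=np.array([[135,260],[135,-30],[-30,260]],float)
w=np.array([P(q,10) for q in [(290,70),(586,150),(258,233)]])
print("bed",w.round(1),np.linalg.norm(w[0]-w[1]),np.linalg.norm(w[0]-w[2]))
# rigid fit
a=loc-loc.mean(0);b=w-w.mean(0);t=np.arctan2((a[:,0]*b[:,1]-a[:,1]*b[:,0]).sum(),(a*b).sum())
R=np.array([[np.cos(t),-np.sin(t)],[np.sin(t),np.cos(t)]]);o=w.mean(0)-R@loc.mean(0)
print("t",t,"o",o,"jigbed",o+R@[52,155],"res",(w-o-loc@R.T).round(1))
# fence mask
m=np.zeros(i.shape[:2],np.uint8);m[int(75/s):int(155/s),int(285/s):int(515/s)]=1
f=((i[:,:,0]<130)&(i[:,:,0].astype(int)-i[:,:,2]>40)&(i[:,:,1]<85)&(m>0)).astype(np.uint8)*255
c=max(cv2.findContours(f,0,1)[0],key=cv2.contourArea)
for z in(46,):
    r=cv2.minAreaRect(np.array([P(q[0]*s,z) for q in c],np.float32));bp=cv2.boxPoints(r)
    print("fence",r,((bp-o)@R).round(1))
# joystick base front edge and side
for q in [(338,216),(530,268),(291,403)]: print("base",P(q,259.5).round(1))
print("pivot",((P((530,272),51)-o)@R).round(1),"barend",((P((262,362),44)-o)@R).round(1))
E
```

```text
cam [680. 144. 440.]
bed [[752.4 251.8]
 [694.1 -30. ]
 [596.5 281.1]] 287.8490786428367 158.6649837817509
t -0.2063242712696432 o [569.22740874  24.14723366] jigbed [651.87836335 165.20686538] res [[-2.2  0.9]
 [-1.1  2.8]
 [ 3.3 -3.7]]
fence ((706.5307006835938, 154.30950927734375), (175.33428955078125, 5.711817741394043), 78.42696380615234) [[105.2  67.9]
 [111.   67.9]
 [110.2 243.2]
 [104.5 243.2]]
base [652.7 168.4]
base [635.5  89.8]
base [566.8 190.4]
pivot [10.2  4.8] barend [-142.6  224.5]
```

Call:
servo_tool:
  rows:
    - [[15, 20, -10, 10, 0, 0, 0], [15, 50, -24, 40, 0, 0, 0], [15, 50, -24, 80, 0, 0, 0], [15, 50, -24, 115, 0, 0, 0], [15, 50, -24, 150, 0, 0, 0], [15, 50, -24, 180, 0, 0, 0], [15, 50, -24, 195, 0, 0, 0], [15, 50, -24, 203, 0, 0, 0], [15, 50, -24, 207, 0, 0, 0], [15, 50, -24, 207, 0, 0, 0]]

```text
clock: 8.32
position: [649.6, 166.5, 91.1]
ee_rot: [1.0, 0.023, 0.001, -0.0]
contact_force: [0.1, -0.0, -1.6]
gripper_width: 22.9
grasp_force: 59.4
```

```bash
python3 - <<'E'
from h import *
s=arm.read_state();print(s["position"],s["contact_force"])
p=arm.camera_params("wrist");i=arm.get_image("wrist");np.save("w3",i);import pickle;pickle.dump(p,open("w3.p","wb"))
cv2.imwrite("pics/w3.png",cv2.resize(i[:,:,::-1],(800,600),interpolation=cv2.INTER_CUBIC))
E
```

```text
[649.56865238 166.54763447  91.10493954] [ 0.11489968 -0.00586968 -1.63459792]
```

View pics/w3.png

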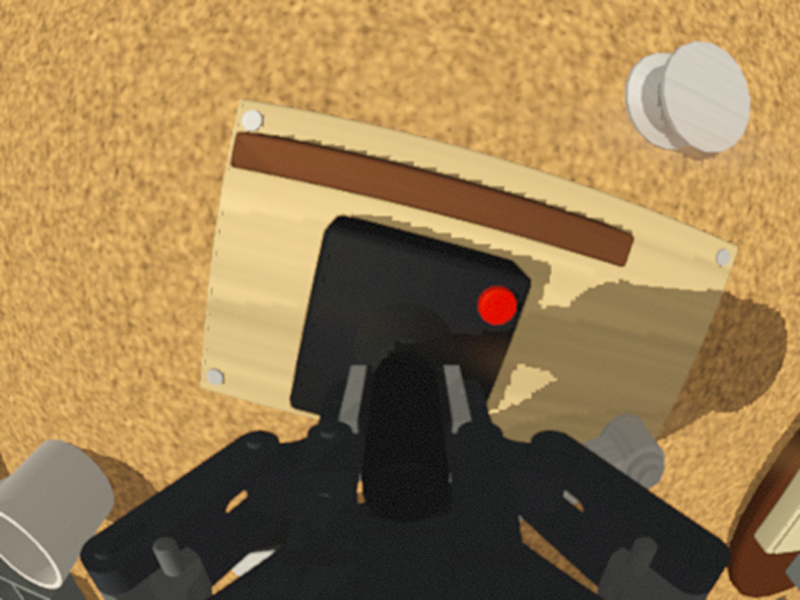

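The base sits just short of the fence and nearly parallel to it. The fence's lower edge runs (232,166)–(625,266) and the base's front edge runs (345,217)–(525,266).

```bash
python3 - <<'E'
from h import *
import pickle
p=pickle.load(open("w3.p","rb"));s=1.5625
P=lambda q,z:onz(p,(q[0]/s,q[1]/s),z,1)[:2]
print("cam",(-np.array(p["R"]).T@p["t"]).round())
loc=np.array([[135,260],[135,-30],[-30,260]],float)
w=np.array([P(q,10) for q in [(238,99),(736,246),(202,385)]])
a=loc-loc.mean(0);b=w-w.mean(0);t=np.arctan2((a[:,0]*b[:,1]-a[:,1]*b[:,0]).sum(),(a*b).sum())
R=np.array([[np.cos(t),-np.sin(t)],[np.sin(t),np.cos(t)]]);o=w.mean(0)-R@loc.mean(0)
print("t",t,"o",o,"res",(w-o-loc@R.T).round(1))
for n,q,z in [("fence top back",(246,133),46),("fr",(633,234),46),("face bottom",(232,166),10),("face bottom",(625,266),10),("base",(345,217),53.5),("base",(525,264),53.5),("pivot",(640,462),51)]: print(n,P(q,z).round(1),((P(q,z)-o)@R).round(1))
print("tcp",(np.array([649.57,166.55])-o)@R)
E
```

```text
cam [730. 170. 234.]
t -0.20057909392454537 o [571.53625755  24.79988582] res [[-1.4 -0.2]
 [-0.8  3.1]
 [ 2.2 -2.9]]
fence top back [735.8 235.3] [119. 239.]
fr [702.2  66.7] [119.7  67.1]
face bottom [720.6 255.2] [100.2 255.4]
face bottom [679.2  48.8] [100.7  45. ]
base [702.3 191.8] [ 94.9 189.7]
base [686.9 118.5] [ 94.4 114.8]
pivot [580.1  32.9] [6.8 9.6]
tcp [ 48.2274265  154.45541481]
```

Call:
servo_tool:
  rows:
    - [[15, 0, 0, 3, 0, 0, 0], [15, 0, 0, 5, 0, 0, 0], [15, 0, 0, 7, 0, 0, 0], [15, 0, 0, 8, 0, 0, 0], [15, 0, 0, 8, 0, 0, 0]]

```text
clock: 9.0
position: [649.2, 166.5, 82.8]
ee_rot: [1.0, 0.023, 0.0, 0.0]
contact_force: [-0.4, 0.4, 1.3]
gripper_width: 23.1
grasp_force: 59.8
```

Call:
servo_tool:
  rows:
    - [[15, 0, 0, 0.5, 0, 0, 0], [15, 0, 0, 0.5, 0, 0, 0]]

```text
clock: 9.25
position: [649.3, 166.6, 82.8]
ee_rot: [1.0, 0.023, 0.0, -0.0]
contact_force: [-2.0, 0.7, 5.2]
gripper_width: 22.5
grasp_force: 60.0
```

Call:
servo_tool:
  rows:
    - [[26, 0, 0, 0, 0, 0, 0], [32, 0, 0, 0, 0, 0, 0], [45, 0, 0, 0, 0, 0, 0], [60, 0, 0, 0, 0, 0, 0], [75, 0, 0, 0, 0, 0, 0], [75, 0, 0, 0, 0, 0, 0], [75, 0, 0, 0, 0, 0, 0]]

```text
clock: 10.12
position: [649.1, 166.4, 81.8]
ee_rot: [1.0, 0.023, 0.0, -0.0]
contact_force: [0.1, 0.3, 0.2]
gripper_width: 75.1
grasp_force: 0.0
```

Call:
servo_tool:
  rows:
    - [[75, 0, 0, -15, 0, 0, 0], [75, 0, 0, -45, 0, 0, 0], [75, 0, 0, -85, 0, 0, 0], [75, 0, 0, -125, 0, 0, 0], [75, 0, 0, -150, 0, 0, 0], [75, -60, 0, -150, 0, 0, 0], [75, -110, 0, -150, 0, 0, 0], [75, -110, 0, -150, 0, 0, 0]]

```text
clock: 11.12
position: [536.4, 160.8, 233.7]
ee_rot: [1.0, 0.024, 0.0, -0.0]
contact_force: [0.1, 1.1, 1.1]
gripper_width: 75.0
grasp_force: 0.0
```

```bash
python3 - <<'E'
from h import *
s=arm.read_state();print(s["position"],s["contact_force"])
p=arm.camera_params("wrist");i=arm.get_image("wrist");np.save("w4",i);import pickle;pickle.dump(p,open("w4.p","wb"))
cv2.imwrite("pics/w4.png",cv2.resize(i[:,:,::-1],(800,600),interpolation=cv2.INTER_CUBIC))
E
```

```text
[536.39618472 160.76086249 233.69528456] [0.13813    1.11230473 1.12829584]
```

View pics/w4.png

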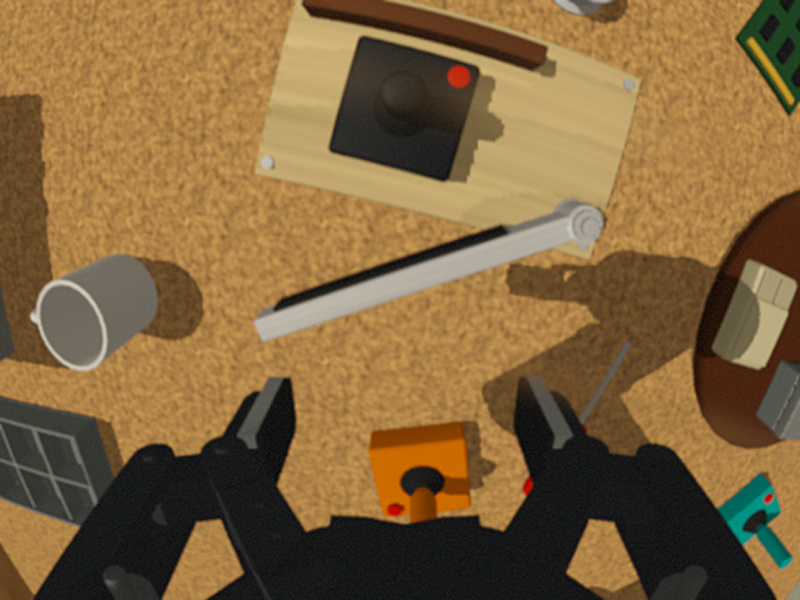

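The joystick stands on the bed, let go, with its base near (405,108). The bar's top face runs from the pivot at (585,224) to the free end at (258,330), and its pad is on the upper side.

```bash
python3 - <<'E'
from h import *
import pickle
p=pickle.load(open("w4.p","rb"));s=1.5625
P=lambda q,z:onz(p,(q[0]/s,q[1]/s),z,1)[:2]
t=-.202;R=np.array([[np.cos(t),-np.sin(t)],[np.sin(t),np.cos(t)]]);o=np.array([571.5,24.8])
for n,q,z in [("pivot",(585,224),51),("end+",(256,320),44),("end-",(263,341),44),("fenceface R",(541,67),46),("face L",(305,13),46),("b1",(362,38),45),("b2",(478,68),45),("b3",(447,180),45),("b4",(331,151),45),("mug",(105,310),90),("bedc",(255,173),10),("bedc2",(639,82),10)]:
    w=P(q,z);print(n,w.round(1),((w-o)@R).round(1))
E
```

```text
pivot [573.   27.7] [0.9 3.1]
end+ [482.2 275.5] [-137.7  227.7]
end- [464.3 270.7] [-154.3  219.4]
fenceface R [684.9  70. ] [102.1  67. ]
face L [715.7 239.4] [ 98.3 239.1]
b1 [696.2 197.6] [ 87.5 194.3]
b2 [678.7 115.5] [ 86.8 110.4]
b3 [596.2 132.9] [  2.5 110.8]
b4 [613.5 215.9] [  2.8 195.6]
mug [500.7 387.7] [-142.2  341.3]
bedc [595.3 283.7] [-28.7 258.4]
bedc2 [694.9 -28.8] [131.7 -27.8]
```

Call:
servo_tool:
  rows:
    - [[0, -40, -38, 0, 0, 0, -0.1], [0, -79, -75, 0, 0, 0, -0.2], [0, -79, -75, 40, 0, 0, -0.32], [0, -79, -75, 85, 0, 0, -0.32], [0, -79, -75, 130, 0, 0, -0.32], [0, -79, -75, 165, 0, 0, -0.32], [0, -79, -75, 190, 0, 0, -0.32], [0, -79, -75, 205, 0, 0, -0.32], [0, -79, -75, 211, 0, 0, -0.32], [0, -79, -75, 211, 0, 0, -0.32]]

```text
clock: 12.42
position: [457.5, 233.0, 21.1]
ee_rot: [0.983, 0.182, 0.0, -0.0]
contact_force: [-0.3, 0.7, 0.7]
gripper_width: 0.0
grasp_force: 0.0
```

```bash
python3 - <<'E'
from h import *
s=arm.read_state();print(s["position"],s["contact_force"],2*np.arctan2(s["ee_rot"][1],s["ee_rot"][0]),s["gripper_width"])
i=arm.get_image("wrist")
cv2.imwrite("pics/w5.png",cv2.resize(i[:,:,::-1],(800,600),interpolation=cv2.INTER_CUBIC))
E
```

```text
[457.49021339 233.03674717  21.11708099] [-0.34522943  0.67961446  0.72686953] 0.3662647033799145 0.04794666269551087
```

View pics/w5.png

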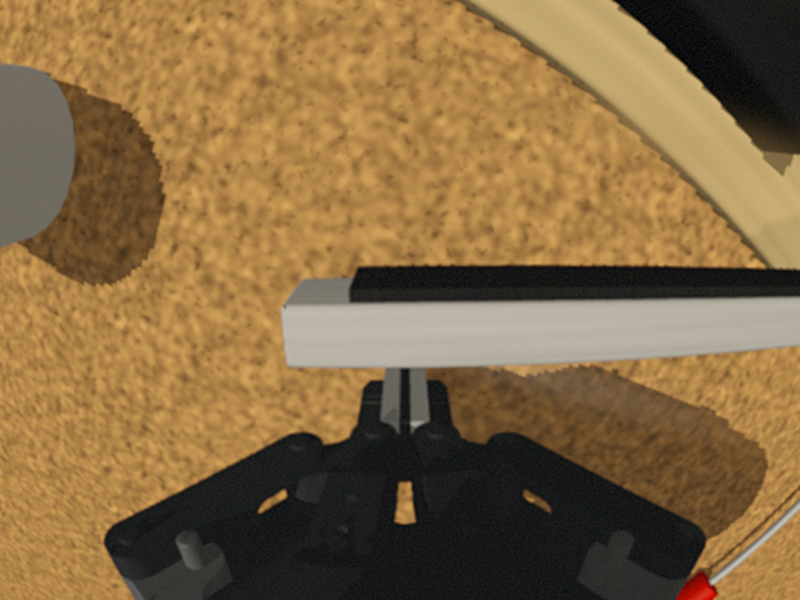

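The closed fingers stand just behind the bar's -x face, about 40 mm from its free end, square to it. Next I compute the arc.

```bash
cat > arc.py <<'E'
from h import *
import sys
s=arm.read_state();ph=2*np.arctan2(s["ee_rot"][1],s["ee_rot"][0]);pos=s["position"][:2]
o=np.array([572,26.5]);T=np.array([[np.cos(ph),np.sin(ph)],[np.sin(ph),-np.cos(ph)]])
d=float(sys.argv[1]);print(s["position"],s["contact_force"],ph)
for a in map(float,sys.argv[2:]):
    th=a-.204;bx=np.array([np.cos(th),np.sin(th)]);by=np.array([-np.sin(th),np.cos(th)])
    print(a,(T@(o+d*bx+234*by-pos)).round(1),"turn",round(ph-th,3))
E
python3 arc.py -21 .585 .55 .5 .45 .4 .35 .3 .25 .2 .16 .13 .1
```

```text
[457.55594283 233.17326434  21.52196181] [ 0.36520924 -0.69822937  0.04823576] 0.3663503358009584
0.585 [8.4 0.3] turn -0.015
0.55 [16.6 -0.4] turn 0.02
0.5 [28.3 -0.9] turn 0.07
0.45 [40.1 -0.9] turn 0.12
0.4 [51.8 -0.2] turn 0.17
0.35 [63.5  1. ] turn 0.22
0.3 [75.1  2.8] turn 0.27
0.25 [86.6  5.2] turn 0.32
0.2 [97.9  8.2] turn 0.37
0.16 [106.9  11. ] turn 0.41
0.13 [113.6  13.3] turn 0.44
0.1 [120.1  15.8] turn 0.47
```

Call:
servo_tool:
  rows:
    - [[0, 8, 0, 0, 0, 0, 0], [0, 16, 0, 0, 0, 0, 0.02], [0, 28, -1, 0, 0, 0, 0.07], [0, 40, -1, 0, 0, 0, 0.12], [0, 52, 0, 0, 0, 0, 0.17], [0, 64, 1, 0, 0, 0, 0.22], [0, 75, 3, 0, 0, 0, 0.27], [0, 87, 5, 0, 0, 0, 0.32], [0, 98, 8, 0, 0, 0, 0.37], [0, 107, 11, 0, 0, 0, 0.41]]

```text
clock: 13.72
position: [561.6, 261.0, 21.0]
ee_rot: [1.0, -0.023, 0.0, -0.0]
contact_force: [-1.2, 0.4, 0.4]
gripper_width: 0.1
grasp_force: 0.5
```

Call:
servo_tool:
  rows:
    - [[0, 0, 0, 0, 0, 0, 0], [0, 0, 0, 0, 0, 0, 0], [0, 0, 0, 0, 0, 0, 0]]

```text
clock: 14.1
position: [560.5, 260.6, 20.9]
ee_rot: [1.0, -0.022, -0.0, 0.0]
contact_force: [0.3, -0.0, -0.0]
gripper_width: 0.2
grasp_force: 0.0
```

```bash
python3 arc.py -21 .16 .13 .1 .08 .06 .04 .03 .02 .01 0; python3 - <<'E'
from h import *
import pickle
p=arm.camera_params("wrist");i=arm.get_image("wrist");np.save("w6",i);pickle.dump(p,open("w6.p","wb"))
cv2.imwrite("pics/w6.png",cv2.resize(i[:,:,::-1],(800,600),interpolation=cv2.INTER_CUBIC))
E
```

```text
[560.46054291 260.61596912  20.91514526] [ 0.28014667 -0.03831301 -0.00188057] -0.043500797750378496
0.16 [ 0.8 -0.6] turn 0.0
0.13 [ 7.9 -1.1] turn 0.03
0.1 [14.9 -1.4] turn 0.06
0.08 [19.6 -1.5] turn 0.08
0.06 [24.3 -1.5] turn 0.1
0.04 [29.  -1.4] turn 0.12
0.03 [31.3 -1.4] turn 0.13
0.02 [33.7 -1.2] turn 0.14
0.01 [36.  -1.1] turn 0.15
0.0 [38.4 -1. ] turn 0.16
```

View pics/w6.png

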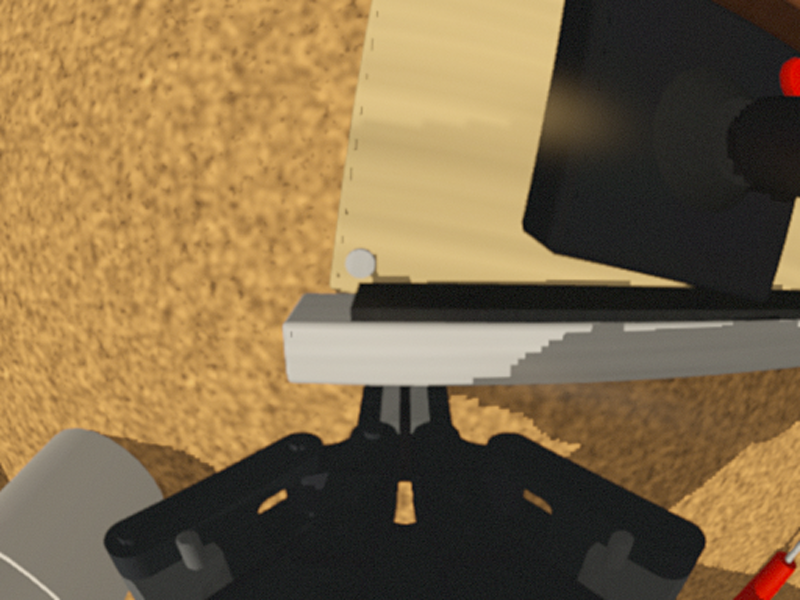

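The bar is nearly shut, and the joystick's near corner (770,295) is just ahead of the pad. Continue slowly, watching the force.

Call:
servo_tool:
  rows:
    - [[0, 4, -0.5, 0, 0, 0, 0.015], [0, 8, -1, 0, 0, 0, 0.03], [0, 11.5, -1, 0, 0, 0, 0.045], [0, 15, -1.4, 0, 0, 0, 0.06], [0, 17.5, -1.5, 0, 0, 0, 0.07], [0, 20, -1.5, 0, 0, 0, 0.08], [0, 22, -1.5, 0, 0, 0, 0.09], [0, 24, -1.5, 0, 0, 0, 0.1]]

```text
clock: 15.15
position: [584.7, 261.0, 20.7]
ee_rot: [0.997, -0.072, -0.0, 0.0]
contact_force: [-1.3, -0.7, 0.2]
gripper_width: 0.2
grasp_force: 0.6
```

Call:
servo_tool:
  rows:
    - [[0, 1.5, 0, 0, 0, 0, 0.007], [0, 3, 0, 0, 0, 0, 0.014], [0, 4.5, 0, 0, 0, 0, 0.02], [0, 6, 0, 0, 0, 0, 0.025]]

```text
clock: 15.65
position: [590.8, 260.5, 20.7]
ee_rot: [0.996, -0.084, 0.0, -0.0]
contact_force: [-2.0, 0.7, -0.8]
gripper_width: 0.3
grasp_force: 0.9
```

Call:
servo_tool:
  rows:
    - [[0, 1, 0, 0, 0, 0, 0.005], [0, 2, 0, 0, 0, 0, 0.01], [0, 2, 0, 0, 0, 0, 0.01]]

```text
clock: 16.02
position: [592.9, 260.1, 20.9]
ee_rot: [0.996, -0.089, 0.0, -0.0]
contact_force: [-0.9, 0.0, 0.1]
gripper_width: 0.1
grasp_force: 0.6
```

Call:
servo_tool:
  rows:
    - [[0, 0.7, 0, 0, 0, 0, 0.003], [0, 1.4, 0, 0, 0, 0, 0.006], [0, 2, 0, 0, 0, 0, 0.01], [0, 2, 0, 0, 0, 0, 0.01]]

```text
clock: 16.52
position: [594.8, 259.6, 21.0]
ee_rot: [0.996, -0.094, 0.0, -0.0]
contact_force: [-2.1, 1.6, -0.4]
gripper_width: 0.4
grasp_force: 0.8
```

Call:
servo_tool:
  rows:
    - [[0, 0.5, 0, 0, 0, 0, 0.002], [0, 1, 0, 0, 0, 0, 0.005], [0, 1, 0, 0, 0, 0, 0.005]]

```text
clock: 16.9
position: [595.8, 259.4, 20.9]
ee_rot: [0.995, -0.097, 0.0, -0.0]
contact_force: [-1.5, 1.4, 0.3]
gripper_width: 0.0
grasp_force: 0.9
```

Call:
servo_tool:
  rows:
    - [[0, 0.5, 0, 0, 0, 0, 0.002], [0, 1, 0, 0, 0, 0, 0.005], [0, 1, 0, 0, 0, 0, 0.005]]

```text
clock: 17.27
position: [596.7, 259.1, 20.8]
ee_rot: [0.995, -0.099, 0.0, 0.0]
contact_force: [-1.2, 2.0, 0.3]
gripper_width: 0.0
grasp_force: 0.7
```

Call:
servo_tool:
  rows:
    - [[0, 0.5, 0, 0, 0, 0, 0], [0, 0.5, 0, 0, 0, 0, 0]]

```text
clock: 17.52
position: [597.1, 259.0, 20.8]
ee_rot: [0.995, -0.099, -0.0, 0.0]
contact_force: [-1.6, 0.7, 0.8]
gripper_width: -0.1
grasp_force: 0.9
```

Call:
servo_tool:
  rows:
    - [[0, 0.5, 0, 0, 0, 0, 0], [0, 0.5, 0, 0, 0, 0, 0]]

```text
clock: 17.77
position: [597.6, 258.9, 20.8]
ee_rot: [0.995, -0.099, 0.0, 0.0]
contact_force: [-1.8, 1.1, 1.0]
gripper_width: -0.3
grasp_force: 0.9
```

Call:
servo_tool:
  rows:
    - [[0, 0.5, 0, 0, 0, 0, 0], [0, 0.5, 0, 0, 0, 0, 0]]

```text
clock: 18.02
position: [597.6, 258.9, 20.8]
ee_rot: [0.995, -0.099, -0.0, 0.0]
contact_force: [-3.7, 2.1, 2.9]
gripper_width: 0.0
grasp_force: 2.1
```

Call:
servo_tool:
  rows:
    - [[0, 0.5, 0, 0, 0, 0, 0], [0, 0.5, 0, 0, 0, 0, 0]]

```text
clock: 18.27
position: [597.6, 258.9, 20.8]
ee_rot: [0.995, -0.099, -0.001, 0.0]
contact_force: [-4.8, 2.7, 3.0]
gripper_width: -0.3
grasp_force: 3.0
```

Call:
servo_tool:
  rows:
    - [[0, 0.5, 0, 0, 0, 0, 0], [0, 0.5, 0, 0, 0, 0, 0]]

```text
clock: 18.52
position: [597.7, 258.9, 20.8]
ee_rot: [0.995, -0.099, -0.001, 0.0]
contact_force: [-7.2, 4.0, 4.2]
gripper_width: 0.1
grasp_force: 3.8
```

About 7.9 N push on the bar, which gives about 10 N of squeeze; I'll hold it.

Call:
servo_tool:
  rows:
    - [[0, 0, 0, 0, 0, 0, 0], [0, 0, 0, 0, 0, 0, 0], [0, 0, 0, 0, 0, 0, 0], [0, 0, 0, 0, 0, 0, 0]]

```text
clock: 19.02
position: [597.6, 258.9, 20.8]
ee_rot: [0.995, -0.099, -0.001, 0.0]
contact_force: [-6.1, 3.5, 4.2]
gripper_width: -0.1
grasp_force: 3.7
```

Call:
servo_tool:
  rows:
    - [[0, 0, 0, 0, 0, 0, 0], [0, 0, 0, 0, 0, 0, 0], [0, 0, 0, 0, 0, 0, 0], [0, 0, 0, 0, 0, 0, 0], [0, 0, 0, 0, 0, 0, 0], [0, 0, 0, 0, 0, 0, 0]]

```text
clock: 19.77
position: [597.7, 258.9, 20.8]
ee_rot: [0.995, -0.099, -0.001, 0.0]
contact_force: [-6.4, 3.4, 5.0]
gripper_width: 0.1
grasp_force: 3.7
```

Call:
servo_tool:
  rows:
    - [[0, 0.3, 0, 0, 0, 0, 0], [0, 0.3, 0, 0, 0, 0, 0], [0, 0.3, 0, 0, 0, 0, 0], [0, 0.3, 0, 0, 0, 0, 0], [0, 0.3, 0, 0, 0, 0, 0], [0, 0.3, 0, 0, 0, 0, 0], [0, 0.3, 0, 0, 0, 0, 0], [0, 0.3, 0, 0, 0, 0, 0], [0, 0.3, 0, 0, 0, 0, 0]]

```text
clock: 20.9
position: [597.7, 258.9, 20.8]
ee_rot: [0.995, -0.099, -0.001, 0.0]
contact_force: [-8.0, 3.4, 4.9]
gripper_width: 0.2
grasp_force: 4.2
```

Call:
servo_tool:
  rows:
    - [[0, -0.5, 0, 0, 0, 0, 0], [0, -1.5, 0, 0, 0, 0, 0], [0, -4, 0, 0, 0, 0, 0], [0, -12, 0, 0, 0, 0, 0], [0, -25, 0, 0, 0, 0, 0], [0, -25, 0, -30, 0, 0, 0], [0, -25, 0, -80, 0, 0, 0], [0, -25, 0, -130, 0, 0, 0], [0, -25, 0, -180, 0, 0, 0], [0, -25, 0, -180, 0, 0, 0]]

```text
clock: 22.15
position: [576.4, 265.0, 206.4]
ee_rot: [0.995, -0.099, 0.004, -0.003]
contact_force: [0.5, -0.1, -0.4]
gripper_width: 0.1
grasp_force: 0.0
```

Call:
servo_tool:
  rows:
    - [[0, -15, 50, -30, 0, 0, 0], [0, -15, 90, -50, 0, 0, 0], [0, -15, 90, -50, 0, 0, 0], [0, -15, 90, -50, 0, 0, 0]]

```text
clock: 22.65
position: [541.7, 178.4, 249.8]
ee_rot: [0.995, -0.099, -0.001, 0.0]
contact_force: [0.0, -0.2, 0.3]
gripper_width: -0.2
grasp_force: 0.0
```

```bash
python3 - <<'E'
from h import *
import pickle
p=arm.camera_params("wrist");i=arm.get_image("wrist");np.save("w7",i);pickle.dump(p,open("w7.p","wb"))
cv2.imwrite("pics/w7.png",cv2.resize(i[:,:,::-1],(800,600),interpolation=cv2.INTER_CUBIC))
E
```

```text
(no output)
```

View pics/w7.png

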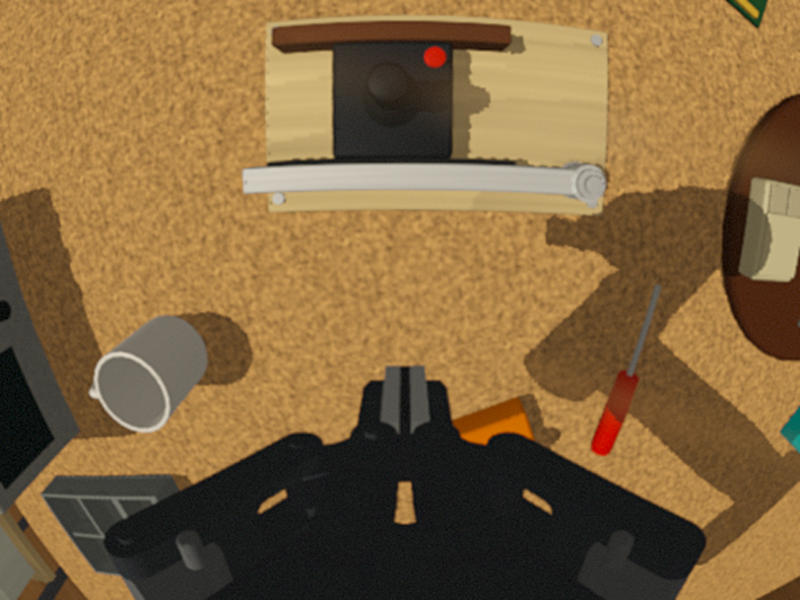

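The base is flush between the fence (edge at row ≈45) and the bar's pad (row ≈160), parallel to both, and the gripper is clear. I'll hand it in.

```bash
python3 -c "
from bench import arm
print(arm.job_done())"
```

```text
the job is handed in; nothing more can be done
None
```

I handed the job in, but it returned no verdict: in the last picture the joystick stands flat between the fence and the shut bar with the gripper clear, after about 2.4 s of squeeze at roughly 9–11 N (worked out from the wrist force).

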